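# Tighten the walled-in clamp nut with a ring wrench

## Task

Tighten the square nut in the green clamp housing with the orange-handled ring wrench: turn it clockwise seen from above, right up to its stop, where the red pointer points to the yellow mark on the back wall. The walls leave the handle only a short swing, so lift the wrench off, swing it back and reseat it for each new stroke; do not touch the nut with the gripper or arm. When the nut is fully tight, take the wrench off and set it down flat on the worktop, right way up, well clear of the housing, without dropping it or disturbing anything else.

Things in the scene. Friction and masses are not known exactly. Their poses are not given: they have to be found in the camera images.
- clamp_housing: Green clamp housing, fixed. Origin: on the worktop, on the nut's axis. +x points to its back wall, -x to its open front (roughly at the robot). Dark foot plate x -65..75, y +-78, 12 mm thick; deck 40 mm high. Side walls: inner faces y +-51, outer +-59, from x -40 to 59; back wall inner face x 51; all walls 84 mm high.
- front_gap (a point): Middle of the housing's open front, 40 mm from the nut axis, 60 mm above the worktop; axes as the housing's. With the wrench on the nut, its shank meets the front ends of the side walls when the handle stands about 45 degrees to either side of the housing's -x direction: the swing is about 90 degrees in all.
- clamp_nut (a joint): Turning of the brass square nut, rad: grows clockwise seen from above (tightening); 2.094 is the hard stop (fully tight); starts between 0 and 0.44. Turns stiffly (about 0.4 N m of friction), stays where it is left, does not rise or sink. When tight, the red pointer on its flange points straight at the housing's back wall, at the yellow mark.
- nut_seat (a point): Nut axis, at the top of its round 60 mm flange, 46 mm above the worktop: here lies the centre of the ring's underside when the wrench is fully seated; it is free when lifted 26 mm or more. Turns with the nut: x axis to the red pointer, z up. The nut's flats face +-x and +-y, 34 mm apart, and rise 22 mm from here (top 4 mm bevelled); a 16 mm stud end stands 4 mm higher.
- wrench: Steel ring wrench with orange grip, loose, about 0.25 kg, 200 mm long, flat on the worktop at the start. Origin: ring centre at its underside; handle along -x, z up. Ring 70 mm outside, 20 mm high, open through. Eight inner teeth: it fits the nut whenever its x axis is at a multiple of 45 degrees to the nut's (about +-10 degrees of play, 1.7 mm clearance). Shank 16 mm wide, z 3..17, x -31..-93.
- wrench_grip (a point): Middle of the wrench's orange grip, 125 mm behind the ring centre and 16 mm above the wrench's underside; axes as the wrench's. The grip is 80 mm long, 24 mm wide and 32 mm high (z 0..32 of the wrench, x -85..-165). The wrench's centre of mass is about 25 mm from here towards the ring.
- blue_cap_bottle: Bystander: white plastic bottle with a blue cap, 61 mm wide, 125 mm tall. Origin at the centre of its underside.
- clear_bottle: Bystander: clear glass reagent bottle, 66 mm wide, 132 mm tall. Origin at the centre of its underside.
- blue_bottle: Bystander: glass reagent bottle with pale blue contents, 58 mm wide, 114 mm tall. Origin at the centre of its underside.
- plastic_beaker: Bystander: translucent plastic beaker, 105 mm wide, 125 mm tall. Origin at the centre of its underside.
- square_bottle: Bystander: cream-coloured square plastic bottle, 60 mm wide, 120 mm tall. Origin at the centre of its underside.
- petri_dish: Bystander: flat covered glass dish, 68 mm wide, 14 mm tall. Origin at the centre of its underside.
- white_cap: Bystander: white shallow cap lying open side up, 70 mm wide, 20 mm tall. Origin at the centre of its underside.
- lidded_crucible: Bystander: white porcelain crucible with lid, 45 mm wide, 50 mm tall. Origin at the centre of its underside.

How it is judged (in metres and radians):
On the way:
1. the nut is turned fully home to its stop (value of joint clamp_nut above 1.97 rad), for 0.2 s.
At the end, for the whole second after the job is handed in: The nut is within 0.12 rad (7 degrees) of its stop (joint above 1.97), and the released wrench lies at rest flat on the worktop (underside of the ring within 8 mm of it, tilt under 0.08 rad, right way up), its ring centre at least 125 mm from the nut axis (value of joint clamp_nut above 1.97 rad and height (world z) of wrench between -0.006 and 0.008 m and angle between wrench's own z axis and vertical below 0.08 rad and horizontal distance between wrench and clamp_housing above 0.125 m and linear speed of wrench below 0.02 m/s and contact force between the fingers and wrench below 0.1 N); the robot touches nothing.
It fails at once if the gripper or arm pushes on the nut (contact force between any of the fingers, the arm and clamp_nut above 1 N).
It fails at once if the wrench is dropped or thrown onto the worktop (faster than 1 m/s within 60 mm of it) (linear speed of wrench above 1 m/s and height (world z) of wrench below 0.06 m).
It fails at once if a bystander is moved more than 30 mm or knocked over (distance of any of blue_cap_bottle, clear_bottle, blue_bottle, plastic_beaker, square_bottle, petri_dish, white_cap, lidded_crucible from where it was at the start of the episode above 0.03 m or angle between any of blue_cap_bottle, clear_bottle, blue_bottle, plastic_beaker, square_bottle, petri_dish, white_cap, lidded_crucible's own z axis and vertical above 0.5 rad).
It also fails if it takes over 72 s, if anything falls off the work surface, if the arm or the gripper's body presses on something with over 40 N, if the wrist force passes 120 N, or if a joint passes its speed limit or range.

## Robot

A 6-joint arm with a two-finger parallel gripper is mounted at the origin on a cart in front of the work surface, level with it; the furniture and walls round the work are solid. World frame = base frame: x ahead of the robot, y to its left, z up, the work surface at z = 0. Lengths are in mm, angles in rad, forces in N, time in s.
With the tool pointing down it reaches from about 275 to 825 mm from the base axis. Payload 5.2 kg.
Tool frame: the origin (TCP) lies at the very end of the fingers, on their centre line; the grasp point (between the pads) lies 19 mm behind it; z points along the fingers, y is the direction in which the jaws open and shut (so a half turn about z gives the same grasp; the last joint's range is limited). The gripper opens to 93 mm and grips with 3 to 60 N. Pads are 15 mm wide; open, the fingers measure 128 mm over their backs; the gripper's body (75 mm by 188 mm) begins 65 mm behind the grasp point.
Start: joints at [-1.539, 0.259, 1.535, -0, 1.348, -0.203], TCP at [127.978, -534.908, 218.653] pointing down, gripper open.
Joint ranges: [-3.14, 3.14], [-0.91, 2.08], [0.19, 2.58], [-1.22, 4.36], [0.22, 2.71], [-3.12, 3.12]. Speed limits (rad/s): [2.57, 2.57, 3.14, 3.14, 3.14, 3.14].

## Interface

Orientations are given as [roll, pitch, yaw] about the fixed x, y, z axes, in that order (R = Rz(yaw) Ry(pitch) Rx(roll)).
In Python, from bench import robot gives the robot as it stands. The module is installed in compiled form; this text tells all that it offers. Calls block until the motion is done:
- robot.move_ptp(position, orientation): joint-space move of the TCP to a pose.
- robot.move_linear(position, ori=None, speed=150, f_stop=None): straight line of the TCP; ori=None keeps the orientation; speed is the mean speed in mm/s. With f_stop (N) it stops when the force on the tool has changed by that much, and returns True; else False.
- robot.move_j(angles): joint-space move.
- robot.move_gripper(opening): opening from 0.0 (shut) to 1.0 (fully open); the grip force is fixed at half the most; returns when the fingers have stopped.
- robot.sleep(seconds).
- robot.inverse_kinematics(position, orientation): joint angles nearest the present ones, or None.
- robot.get_image(name): name is "scene" or "top" or "wrist"; returns a dict with "img" (400x640x3 uint8, blue, green, red), "fovy" (degrees; the focal length in pixels is half the picture's height over the tangent of half this angle, whatever the lens; pixels are square), "cx", "cy" (the principal point, pixels), "k1" (the pictures are not rectified: a ray, as slopes to the right and down, at radius r is drawn at 1 + k1 r^2 times it, then the intrinsics apply), "eye" and "orientation" of the camera in the world. Camera axes: x right, y down, z forward; pixel columns grow to the right and rows downward; lengths in mm; the calibration is good to about 2 mm. A picture is of the moment at which its call begins. There is no depth.
A pose or a line that the arm cannot do raises robot.MotionError and nothing moves.
- robot.hand_in(): hands the job in, once; it reports no verdict.
Readings, each from a call of its own:
- robot.current_t(): time.
- robot.current_qpos(): joint angles.
- robot.current_joint_vel(): joint speeds.
- robot.current_joint_efforts(): joint torques, N m.
- robot.current_tcp_pos(): TCP position.
- robot.current_eef_rot(): TCP orientation.
- robot.current_contact_force(): force on the tool from outside, world axes, zero at the start.
- robot.current_ft_torque(): the same for the moment, N m.
- robot.current_gripper_width(): opening from 0.0 (shut) to 1.0 (fully open).
Only numpy, scipy, OpenCV 4.12 (cv2) and the standard library are available. Lean on these libraries where they do the work, as an engineer would, in place of code of your own. Each camera call takes 0.05 s, during which the arm holds its last target. There are 200 camera calls.

## Working session

There is one attempt and no reset: what is moved stays moved. The work goes in short steps, each a Python script; the robot and the scene stay as the last script left them, time stands still between calls to the robot, and variables do not carry over. Pictures are saved under pics/ and viewed, about 8 in all and at most 12, crops included, and the job is handed in when it is done.

```bash
mkdir -p pics; cat > h.py <<'E'
import numpy as np, cv2, json
from scipy.spatial.transform import Rotation as R
from bench import robot
def snap(cam,name=None):
    d=robot.get_image(cam)
    if name:
        cv2.imwrite(f'pics/{name}.png',d['img'])
    json.dump({k:np.asarray(v).tolist() for k,v in d.items() if k!='img'},open(f'{cam}_{name}.json','w'))
    return d
def K(d):
    f=200/np.tan(np.radians(d['fovy'])/2); return f
def px2w(d,u,v,z):
    f=K(d); xd=np.array([(u-d['cx'])/f,(v-d['cy'])/f]); x=xd.copy()
    for _ in range(30): x=xd/(1+d['k1']*(x@x))
    r=R.from_euler('xyz',d['orientation']).as_matrix()@np.array([x[0],x[1],1]); e=np.array(d['eye'])
    return e+r*(z-e[2])/r[2]
def w2px(d,p):
    f=K(d); c=R.from_euler('xyz',d['orientation']).as_matrix().T@(np.array(p)-np.array(d['eye']))
    x=c[:2]/c[2]; x=x*(1+d['k1']*(x@x)); return x*f+[d['cx'],d['cy']]
E
python3 - <<'E'
from h import *
for c in('top','scene'):
    d=snap(c,c+'0'); print(c,d['img'].shape,{k:d[k] for k in d if k!='img'})
print(robot.current_t(),robot.current_eef_rot())
E
```

```text
top (400, 640, 3) {'fovy': 53.774504109631835, 'cx': 321.0608233929577, 'cy': 204.80539428099698, 'k1': -0.03377743131410011, 'eye': array([ 366.19573344,   -3.04939642, 1745.84835884]), 'orientation': array([-3.05881883,  0.01918483, -1.57137219])}
scene (400, 640, 3) {'fovy': 57.14772823539331, 'cx': 320.74749550594623, 'cy': 199.46680547281645, 'k1': -0.04176531030855007, 'eye': array([-185.80591266,  833.2264283 ,  717.0573242 ]), 'orientation': array([-2.10387581, -0.01379532, -2.41281292])}
0.1 [-3.14001033e+00 -3.36694524e-04  2.34712885e-01]
```

View pics/top0.png

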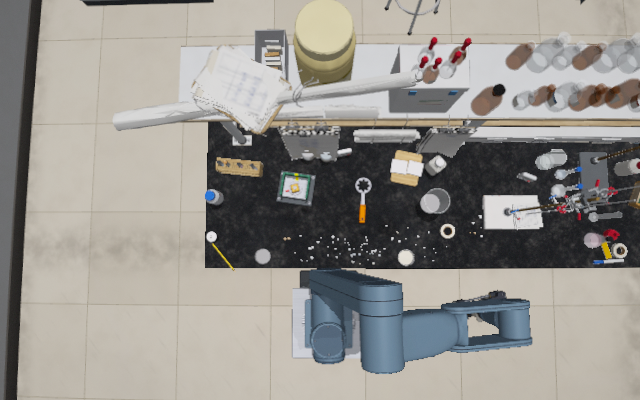

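View pics/scene0.png

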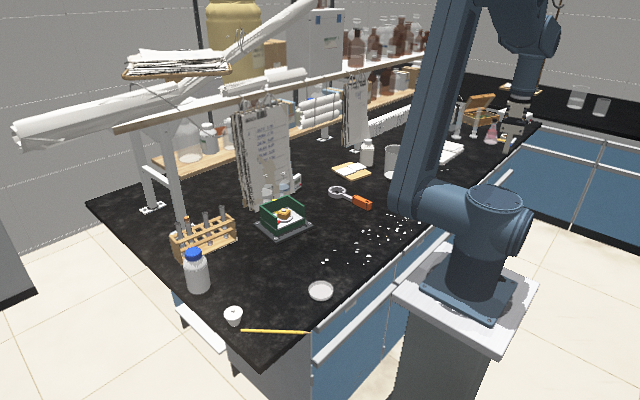

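The top view shows the housing near (296,187), the wrench ring near (363,186) and its grip at (362,213). I'll enlarge that region.

```bash
python3 - <<'E'
import cv2
i=cv2.imread('pics/top0.png')[160:240,260:390]
cv2.imwrite('pics/c1.png',cv2.resize(i,None,fx=6,fy=6,interpolation=cv2.INTER_CUBIC))
import json
from h import *
d=json.load(open('top_top0.json'))
for n,u,v,z in[('house',296,187,84),('ring',363,186,20),('grip',362,213,32),('beaker',434,202,60)]: print(n,px2w(d,u,v,z).round())
E
```

```text
house [580. 135.  84.]
ring [ 592. -155.   20.]
grip [ 472. -148.   32.]
beaker [ 517. -454.   60.]
```

View pics/c1.png

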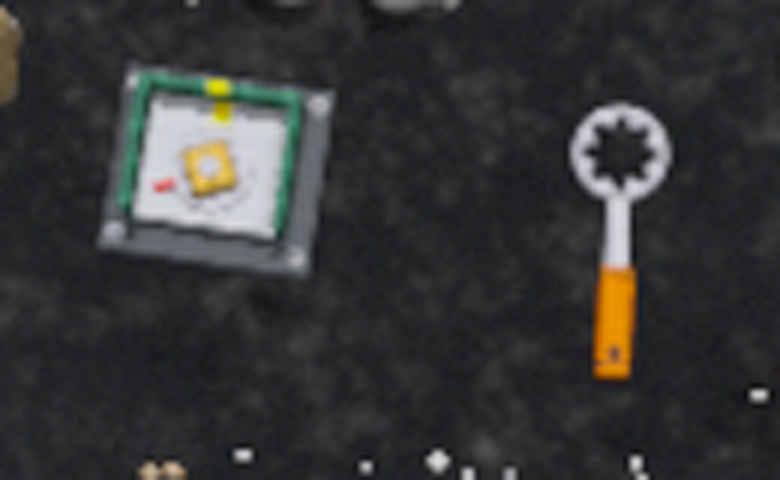

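The crop shows the housing turned slightly clockwise and the pointer to the left of the nut. I'll get closer views of both with the wrist camera.

```bash
python3 - <<'E'
from h import *
from math import pi
import time
robot.move_ptp([470,-150,330],[pi,0,pi]); print(robot.current_qpos().round(2),robot.current_t())
d=snap('wrist','w1'); print(d['eye'].round(),d['orientation'].round(2),d['fovy'])
for n,p in(('ring',[592,-155,20]),('grip',[472,-148,32]),('house',[580,135,60])): print(n,w2px(d,p))
robot.move_ptp([470,120,330],[pi,0,pi]); print(robot.current_qpos().round(2),robot.current_t())
d=snap('wrist','w2'); print(d['eye'].round(),d['orientation'].round(2))
for n,p in(('ring',[592,-155,20]),('grip',[472,-148,32]),('house',[580,135,60])): print(n,w2px(d,p))
E
python3 -c "
import cv2,numpy as np
a=cv2.imread('pics/w1.png');b=cv2.imread('pics/w2.png')
cv2.imwrite('pics/w12.png',np.vstack([a,b])[:, :] if 0 else cv2.resize(np.hstack([a,b]),(800,250)))"
```

```text
[-0.54  0.1   1.46 -0.    1.58 -2.11] 2.0083
[ 397. -152.  495.] [2.87 0.   1.57] 58.102935586971405
ring [314.88738854 246.25153499]
grip [319.97629923 163.45787351]
house [539.92995158 249.60061491]
[ 0.02  0.09  1.48 -0.    1.58 -1.55] 3.1083
[397. 118. 495.] [2.87 0.   1.57]
ring [123.2565749  246.09523227]
grip [110.50652275 162.72395488]
house [330.45496539 248.9043968 ]
```

View pics/w12.png

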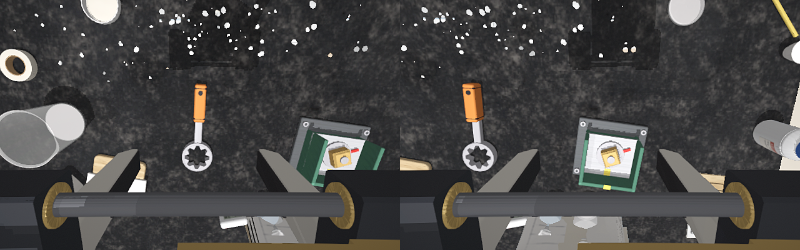

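Both are in view: the wrench at about (315,200) in w1 and the housing at about (335,245) in w2, in full-resolution pixels. I'll enlarge each.

```bash
python3 -c "
import cv2,numpy as np
a=cv2.imread('pics/w1.png')[130:280,265:365];b=cv2.imread('pics/w2.png')[180:310,275:395]
a=cv2.resize(a,None,fx=3.5,fy=3.5,interpolation=2);b=cv2.resize(b,None,fx=3.75,fy=3.75,interpolation=2)
o=np.zeros((525,800,3),np.uint8);o[:525,:350]=a;o[:488,350:]=b[:488];cv2.imwrite('pics/c2.png',o)"
```

```text
(no output)
```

View pics/c2.png

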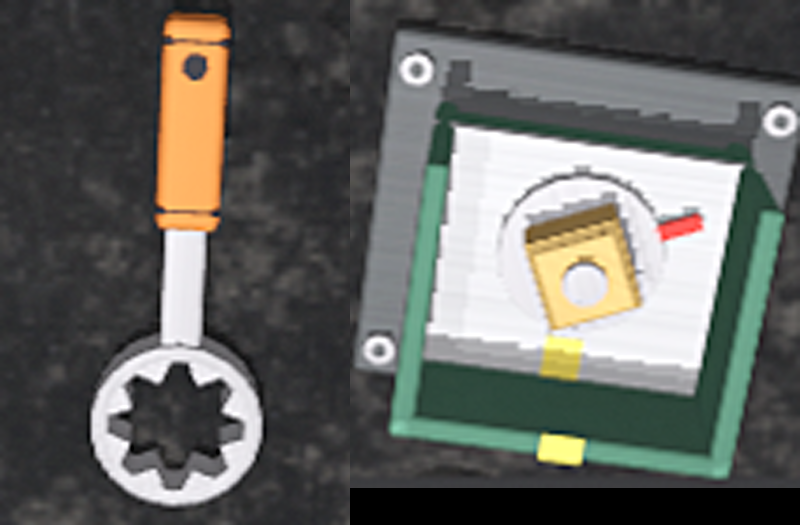

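```bash
cat > m.py <<'E'
from h import *
a=json.load(open('wrist_w1.json'));b=json.load(open('wrist_w2.json'))
A=lambda x,y,z:px2w(a,265+x/3.5,130+y/3.5,z)
B=lambda x,y,z:px2w(b,275+(x-350)/3.75,180+y/3.75,z)
p=lambda n,v:print(n,v.round(1))
r=A(177.5,426,20);p('ring',r)
for n,c in(('gend',A(196,20,32)),('gnear',A(188,222,32)),('hole',A(195,67,32))):
    p(n,c);v=r-c;print(np.hypot(*v[:2]),np.degrees(np.arctan2(v[1],v[0])))
p('stud',B(585,284,72));p('flange',B(581,251,46))
bl=B(390,435,84);br=B(727,477,84);y=B(562,449,84);p('bl',bl);p('br',br);p('yel',y)
e=bl-br;print(np.hypot(*e[:2]),np.degrees(np.arctan2(e[1],e[0]))-90)
s=[B(416,69,12),B(780,122,12),B(379,350,12)]
for q in s:p('screw',q)
e=s[0]-s[1];print(np.hypot(*e[:2]),np.degrees(np.arctan2(e[1],e[0])))
e=s[2]-s[0];print(np.hypot(*e[:2]),np.degrees(np.arctan2(e[1],e[0])))
e=y-B(585,284,72);print('nut->yel',np.degrees(np.arctan2(e[1],e[0])))
t=B(703,220,46);k=B(660,235,46);st=B(585,284,72)
for q in (t,k):
    e=q-st;p('ptr',q);print(np.hypot(*e[:2]),np.degrees(np.arctan2(e[1],e[0])))
N=[B(530,254,68),B(620,232,68),B(642,305,68),B(553,330,68)]
for i in range(4):
    e=N[(i+1)%4]-N[i];print('nutedge',np.hypot(*e[:2]),np.degrees(np.arctan2(e[1],e[0])))
p('nutc',sum(N)/4)
E
python3 m.py
```

```text
ring [ 600.3 -153.8   20. ]
gend [ 436.6 -146.7   32. ]
163.91686399096056 -2.487265309414303
gnear [ 512.  -149.6   32. ]
88.4316792954064 -2.7303050842114605
hole [ 453.5 -147.1   32. ]
146.95217094210074 -2.6431061038429533
stud [584.3 143.8  72. ]
flange [583.  143.8  46. ]
bl [634.3  77.6  84. ]
br [650.3 192.6  84. ]
yel [639.6 136.1  84. ]
116.12527909399114 -187.89872843285065
screw [524.8  83.6  12. ]
screw [545.3 219.3  12. ]
screw [638.7  67.1  12. ]
137.24509632498393 -98.60773106091598
115.1289052995083 -8.273750032037478
nut->yel -7.929429315921059
ptr [571.2 186.8  46. ]
45.00529554454168 106.84825519425507
ptr [576.9 171.8  46. ]
28.947580382569857 104.70322755509962
nutedge 31.441764481989722 104.72426743958545
nutedge 27.984555791202006 16.84771618100711
nutedge 31.883272594507606 -72.9091097918932
nutedge 29.288532732071218 -164.05769806186714
nutc [584.8 144.4  68. ]
```

Estimates from these views:
- **Housing:** nut axis at (584,144), yaw −8.1°.
- **Nut:** pointer at about +105.5° in the world, 114° from the yellow mark.
- **Wrench:** ring at (600,−154), yaw −2.6°.

Next I'll grasp the wrench, hover it over the nut and check.

```bash
cat >> h.py <<'E'
from math import pi
C=np.array([584.3,144.0]); HY=-8.1; DZ=4.0; L=125.0
def pose(w,h,c=None,off=(0,0)):
    "w: wrench yaw deg rel. housing, h: ring underside height"
    c=C+np.array(off) if c is None else np.asarray(c); a=np.radians(w+HY)
    q=c-L*np.array([np.cos(a),np.sin(a)])
    y=a+pi
    return [q[0],q[1],h+DZ],[pi,0,(y+pi)%(2*pi)-pi]
def arc(w0,w1,h,f=None,step=8,speed=60,off=(0,0)):
    n=max(1,int(np.ceil(abs(w1-w0)/step)))
    for w in np.linspace(w0,w1,n+1)[1:]:
        p,o=pose(w,h,off=off)
        if robot.move_linear(p,o,speed=speed,f_stop=f):
            return w,True
    return w1,False
def st():
    print('t',round(robot.current_t(),2),'tcp',robot.current_tcp_pos().round(1),'F',robot.current_contact_force().round(1),'M',robot.current_ft_torque().round(2),'g',round(robot.current_gripper_width(),3))
E
python3 - <<'E'
from h import *
w=5.5; c=[600.3,-153.8]   # wrench rel. yaw = -2.6+8.1
p,o=pose(w,80,c); robot.move_ptp(p,o)
p,o=pose(w,0,c); print(robot.move_linear(p,o,speed=60,f_stop=10)); st()
robot.move_gripper(0.0); st()
p,o=pose(w,10,c); robot.move_linear(p,o,speed=40); st()
p,o=pose(w,110,c); robot.move_linear(p,o); 
p,o=pose(22,110); robot.move_ptp(p,o)
p,o=pose(22,82); robot.move_linear(p,o,speed=80); robot.sleep(.2); st()
d=snap('wrist','w3')
u=w2px(d,[*C,72]);print(u)
x,y=u.astype(int); cv2.imwrite('pics/c3.png',cv2.resize(d['img'][max(0,y-110):y+60,x-90:x+90],None,fx=3.5,fy=3.5,interpolation=2))
E
```

```text
False
t 6.01 tcp [ 475.7 -148.3    4.4] F [ 0.1  0.5 -0.7] M [ 0.05 -0.14  0.01] g 0.999
t 7.08 tcp [ 475.4 -148.     4. ] F [0.2 0.3 0.4] M [ 0.13 -0.2   0.04] g 0.257
t 7.48 tcp [ 475.6 -148.2   14.3] F [ 0.6  0.3 -2.2] M [ 0.06 -0.05  0.03] g 0.26
t 10.03 tcp [463.5 113.9  86.5] F [ 0.2  0.  -1.3] M [ 0.07 -0.08  0.03] g 0.259
[319.49304572 432.54218604]
```

View pics/c3.png

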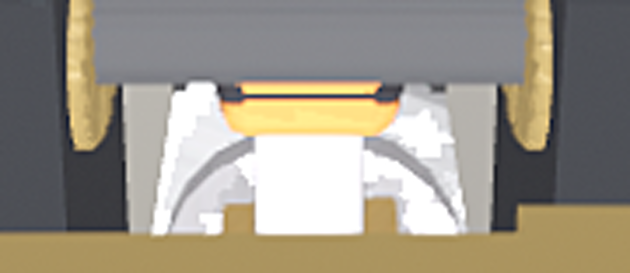

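From this close the wrist camera only sees the shank, because the ring is hidden behind the gripper. I'll seat it by feel instead.

```bash
cat >> h.py <<'E'
def seat(w,off=(0,0)):
    p,o=pose(w,47,off=off)
    s=robot.move_linear(p,o,speed=30,f_stop=8); st(); return robot.current_tcp_pos()[2]-DZ
E
python3 - <<'E'
from h import *
h=seat(22); print('h',h)
E
```

```text
t 11.39 tcp [463.2 114.   51.2] F [-0.   0.8 -3. ] M [ 0.06 -0.13 -0.01] g 0.254
h 47.20176150254008
```

It went down to 47 mm with no resistance, so it is seated. Now the first stroke, with forces logged.

```bash
python3 - <<'E'
from h import *
w=22
for t in (12,2,-8,-18,-28,-36,-41):
    w,s=arc(w,t,47,f=25,speed=50); 
    print(w,s,end=' ');st()
    if s:break
d=snap('top','t1'); cv2.imwrite('pics/c4.png',cv2.resize(d['img'][150:240,250:370],None,fx=6,fy=6,interpolation=2))
E
```

```text
12 False t 12.12 tcp [459.7 135.3  51. ] F [-0.3  1.6 -2.5] M [ 0.23 -0.07  0.17] g 0.253
2 False t 12.86 tcp [460.  157.1  51. ] F [-0.7  0.3 -2.3] M [ 0.27 -0.03  0.34] g 0.253
-8 False t 13.59 tcp [464.  178.5  50.9] F [-1.3  2.3 -0.6] M [0.42 0.07 0.35] g 0.261
-18 False t 14.32 tcp [471.7 199.   50.9] F [-2.6  3.8  0.3] M [0.61 0.27 0.4 ] g 0.257
-28 False t 15.06 tcp [483.  217.9  50.9] F [-2.9  5.5 -0.6] M [0.87 0.32 0.38] g 0.254
-36 False t 15.56 tcp [494.2 231.4  51. ] F [-3.1  5.8 -0.3] M [0.88 0.33 0.39] g 0.259
-41 False t 15.93 tcp [502.3 239.1  51. ] F [-3.3  6.5  0.4] M [1.   0.41 0.28] g 0.257
```

View pics/c4.png

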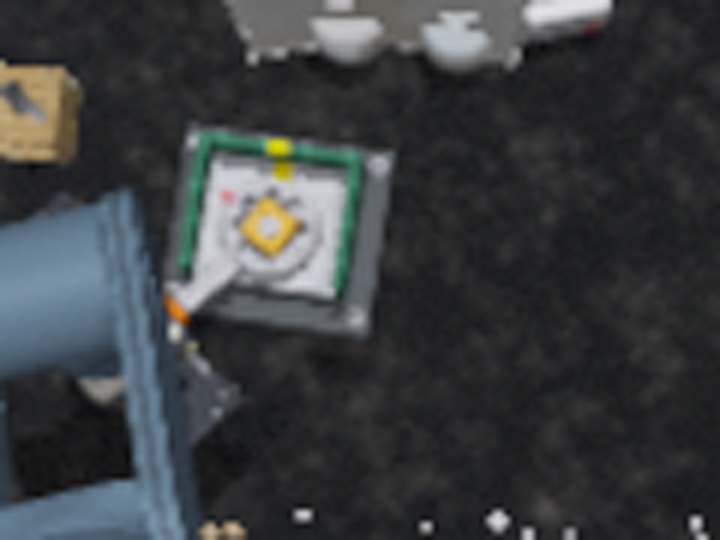

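The pointer is now at (228,197) and the nut at (268,228), which leaves about 59° to go. That matches the commanded stroke. Next I'll back off, lift, swing to 14° and run stroke 2.

```bash
cat >> h.py <<'E'
def reseat(wfrom,wto):
    w,_=arc(wfrom,wfrom+6,47,speed=40)
    p,o=pose(w,84); robot.move_linear(p,o,speed=60); st()
    arc(w,wto,84,step=20,speed=120); robot.sleep(.2)
    return seat(wto)
E
python3 - <<'E'
from h import *
h=reseat(-41,13); print('h',h)
if abs(h-47)<1.5:
    w=13
    for t in (3,-8,-18,-28,-36,-40):
        w,s=arc(w,t,47,f=25,speed=50); print(w,s,end=' ');st()
        if s:break
    d=snap('top','t2'); cv2.imwrite('pics/c5.png',cv2.resize(d['img'][150:240,250:370],None,fx=6,fy=6,interpolation=2))
E
```

```text
t 17.22 tcp [492.8 229.3  88. ] F [-0.2 -0.6 -2.9] M [ 0.02 -0.14  0.03] g 0.258
t 20.12 tcp [460.  133.3  51.2] F [ 0.1 -0.2 -2.9] M [ 0.11 -0.09 -0.02] g 0.256
h 47.20317474842141
3 False t 20.86 tcp [459.8 155.   51. ] F [ 0.1  1.4 -1.7] M [ 0.26 -0.12  0.27] g 0.257
-8 False t 21.64 tcp [464.  178.5  51. ] F [-0.9  2.3 -1.7] M [0.43 0.04 0.25] g 0.255
-18 False t 22.38 tcp [471.7 198.9  50.9] F [-1.7  4.4 -0.7] M [0.61 0.17 0.35] g 0.259
-28 False t 23.11 tcp [483.  217.9  51. ] F [-3.   4.2 -0.4] M [0.81 0.33 0.36] g 0.253
-36 False t 23.61 tcp [494.3 231.4  51. ] F [-2.9  5.7 -0.9] M [0.92 0.35 0.4 ] g 0.257
-40 False t 23.93 tcp [500.6 237.6  51. ] F [-2.4  6.1 -0.4] M [1.05 0.39 0.34] g 0.258
```

View pics/c5.png

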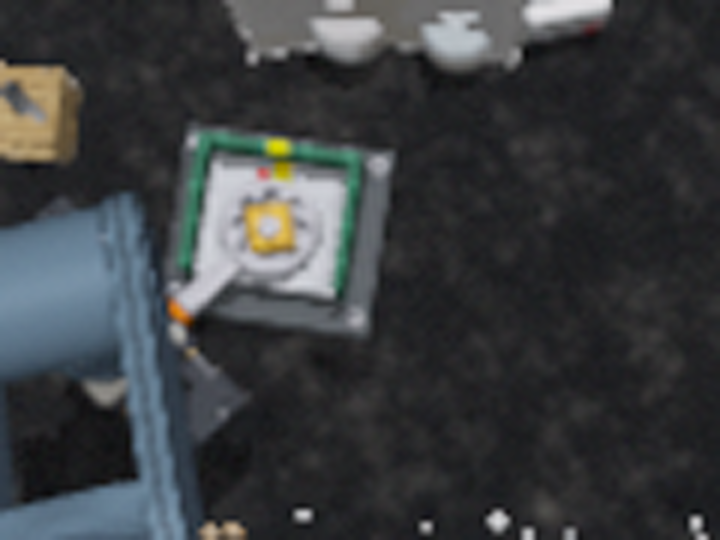

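The pointer at (263,173) is about 13° short of the mark. Stroke 3 runs to the stop, watching the force.

```bash
python3 - <<'E'
from h import *
h=reseat(-40,13); print('h',h)
if abs(h-47)<1.5:
    w,s=arc(13,1,47,f=25,speed=50); st()
    while w>-30:
        w,s=arc(w,w-2,47,f=25,speed=25); print(w,s,end=' '); st()
        if s or np.hypot(*robot.current_contact_force()[:2])>20: break
    robot.sleep(.4); st()
    d=snap('top','t3'); cv2.imwrite('pics/c6.png',cv2.resize(d['img'][150:240,250:370],None,fx=6,fy=6,interpolation=2))
E
```

```text
t 25.23 tcp [491.4 227.7  88. ] F [-0.  -0.2 -2.4] M [ 0.08 -0.03 -0.04] g 0.259
t 28.11 tcp [459.9 133.3  51.2] F [-0.   0.2 -2.5] M [ 0.06 -0.12  0.01] g 0.259
h 47.18312964080275
t 28.93 tcp [460.2 159.3  51. ] F [-0.2  1.6 -1.9] M [ 0.28 -0.02  0.28] g 0.256
-1 False t 29.25 tcp [460.8 163.6  51. ] F [-1.1 -0.1 -1.6] M [ 0.16 -0.    0.4 ] g 0.256
-3 False t 29.57 tcp [461.5 168.   51. ] F [-0.6  1.1 -1.2] M [ 0.22 -0.03  0.37] g 0.259
-5 False t 29.9 tcp [462.4 172.3  51. ] F [-2.   0.7 -0.8] M [0.22 0.03 0.33] g 0.254
-7 False t 30.23 tcp [463.5 176.6  51. ] F [-1.6  1.3 -1. ] M [0.2  0.06 0.35] g 0.258
-9 False t 30.55 tcp [464.7 180.8  51. ] F [-2.5  1.6 -0.7] M [0.22 0.18 0.38] g 0.254
-11 False t 30.88 tcp [466.  184.9  50.9] F [-2.8  2.7 -1.2] M [0.37 0.22 0.38] g 0.257
-13 False t 31.2 tcp [467.4 188.9  50.9] F [-3.   0.7  0.1] M [0.2  0.27 0.41] g 0.257
-15 False t 31.52 tcp [468.5 191.7  50.7] F [-4.2 -3.7  0.5] M [-0.68  0.41  0.66] g 0.257
-17 False t 31.85 tcp [469.6 193.8  50.4] F [ -5.4 -12.2   0.8] M [-2.14  0.57  0.72] g 0.256
-19 False t 32.17 tcp [470.5 195.4  50.1] F [ -7.  -21.2   2.6] M [-3.63  0.82  0.61] g 0.263
t 32.58 tcp [470.4 195.4  50.1] F [ -6.9 -21.7   3. ] M [-3.6   0.74  0.65] g 0.263
```

View pics/c6.png

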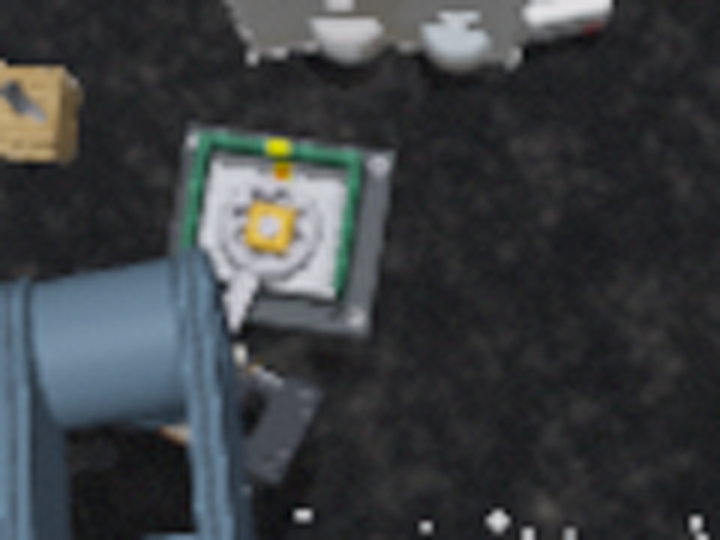

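The hard stop shows clearly: force rises sharply past −13°, and the pointer at (283,172) lies over the yellow mark. I'll relax, lift off and put the wrench back where it started.

```bash
python3 - <<'E'
from h import *
arc(-19,-8,47,step=6,speed=40); st()
p,o=pose(-8,60); robot.move_linear(p,o,speed=50)
p,o=pose(-8,110); robot.move_linear(p,o,speed=100); st()
c=[600.3,-153.8]
p,o=pose(5.5,110,c); robot.move_ptp(p,o)
p,o=pose(5.5,12,c); robot.move_linear(p,o,speed=100); robot.sleep(.2)
p,o=pose(5.5,-0.5,c); print(robot.move_linear(p,o,speed=15,f_stop=6)); st()
robot.move_gripper(0.7); robot.sleep(.3); st()
p,o=pose(5.5,100,c); robot.move_linear(p,o,speed=80)
robot.move_ptp([420,0,330],[pi,0,pi]); robot.sleep(.3); st()
d=snap('wrist','w7'); cv2.imwrite('pics/w7b.png',d['img'])
E
```

```text
t 33.52 tcp [465.1 179.2  51.3] F [-0.8 -0.7 -1.3] M [ 0.   -0.04 -0.  ] g 0.256
t 34.58 tcp [463.8 178.6 113.6] F [ 0.5 -0.3 -2.2] M [-0.01 -0.04  0.04] g 0.254
True
t 37.92 tcp [ 475.2 -148.     3.9] F [ 0.4 -0.4  5.7] M [-0.   -0.08  0.06] g 0.257
t 39.05 tcp [ 474.3 -147.5    3.2] F [ 0.3 -0.5  1. ] M [ 0.05 -0.12 -0.03] g 0.702
t 41.83 tcp [ 4.200e+02 -4.000e-01  3.291e+02] F [ 0.  -0.3 -0.1] M [ 0.15 -0.13  0.04] g 0.701
```

View pics/w7b.png

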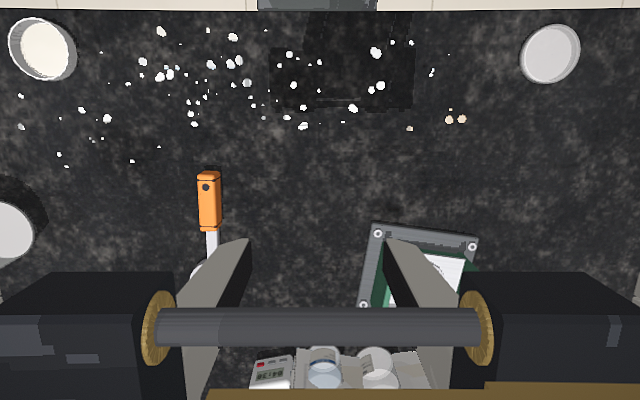

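The wrench lies on the worktop with its grip at (209,200), but the gripper hides the ring and the nut. One last top view for both.

```bash
python3 - <<'E'
from h import *
robot.move_ptp([300,-300,330],[pi,0,pi]); robot.sleep(.2)
d=snap('top','t4'); cv2.imwrite('pics/c8.png',cv2.resize(d['img'][155:240,260:390],None,fx=6,fy=6,interpolation=2))
E
```

```text
(no output)
```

View pics/c8.png

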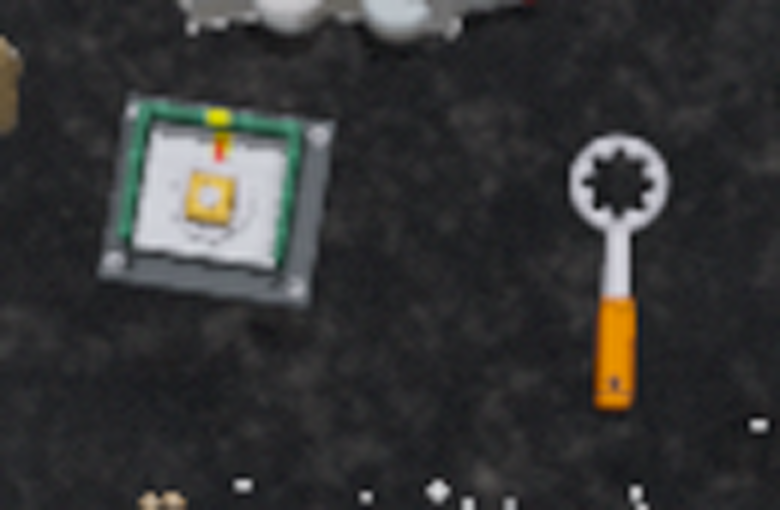

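The pointer at (219,150) lines up with the yellow mark, and the wrench lies flat with its ring at (618,185), about 300 mm from the nut axis.

```bash
python3 -c "
from h import *
st(); robot.hand_in(); print(robot.current_t())"
```

```text
t 43.35 tcp [ 300.6 -299.3  330.1] F [ 0.3  0.3 -0.7] M [ 0.06 -0.21  0.01] g 0.698
the job is handed in; nothing more can be done
the job is handed in; nothing more can be done
```

The nut is turned to its stop and the wrench is back on the worktop. I handed the job in at 43 s of the 72 s allowed. It took three clockwise strokes, lifting off, swinging back and reseating the wrench between them.

- **Nut:** on the last stroke the sideways force rose from about 3 N to 22 N, which is the hard stop. In the final top view the red pointer is in line with the yellow mark, within the 2–3° I can read from the picture.
- **Wrench:** it was lowered to a light touch (about 6 N), released, and lies flat and right way up at its starting place. Its ring centre is about 300 mm from the nut axis.
- **Other checks:** the gripper and arm stayed off the nut, and no bystander appeared shifted in the views I checked. I did not measure each bystander's position at the end.
- **Failed looks:** two wrist-camera views could not confirm the fit because the gripper hid the ring, so I judged seating by height and low force, and checked the strokes in the top views.

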